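Put the amber stock bottles back in the colour-coded fridge tray

ROBOT

A 7-joint arm with a two-finger parallel gripper is mounted at the origin on the work surface. World frame = base frame: x ahead of the robot, y to its left, z up, the work surface at z = 0. Lengths are in m, angles in rad, forces in N, time in s.
With the tool pointing down it reaches from about 0.4 to 0.85 m from the base axis. Payload 4.5 kg.
Tool frame: the origin (TCP) lies at the very end of the fingers, on their centre line; the grasp point (between the pads) lies 19 mm behind it (r.grip_point_offset is the distance from the TCP to the grasp point, in m); z points along the fingers, y is the line along which they close (so a half turn about z gives the same grasp; the last joint's range is limited). The gripper opens to 88 mm and grips with 3 to 60 N. Pads are 18 mm wide; open, the fingers measure 123 mm over their backs; the gripper's body (75 mm by 187 mm) begins 45 mm behind the grasp point.
Start: joints at [-1.247, 0.689, -0.195, 1.565, 0.157, 0.902, -0.215], TCP at [0.179, 0.599, 0.239] pointing down, gripper open.
Joint ranges: [-3.01, 3.01], [-0.46, 2.08], [-1.47, 1.51], [0.13, 2.56], [-1, 4.14], [0.04, 2.09], [-2.66, 2.66]. Speed limits (rad/s): [2.57, 2.57, 3.14, 3.14, 3.14, 3.14, 3.14].

INTERFACE

Orientations are given as a unit quaternion [x, y, z, w].
In Python, from plant import r gives the robot as it stands.
- The arm moves only by the tool carry_out, never from a script. Its argument "rows" is a list of rows, each a list of 3 entries, a list of its own where there are three numbers: the shift along the tool's x, y, z in cm, then the turn, a rotation vector about the tool's x, y, z in degrees, then the closure, from 0 (fully open) to 1 (shut). A call has 1 to 12 rows; each row is the pose to reach, as a shift and turn from the pose commanded when the call began, along the tool's axes at that moment; what a row does not reach only later rows make up. A row lasts 1/10 s, in which the tool goes at most 50 mm and 8.59 degrees, less where a joint would pass 70% of its speed; a pose out of reach is approached as far as the arm can. A call with a gripper value outside its range is refused whole. The fingers move at their own pace and stop on an object; "newtons" is the grip in N (left out, the last holds). Time passes only in rows, so rows that repeat a pose let the fingers close. It gives the time, the measured TCP pose, the force, the opening and the grip force at its end, in the units of the state.
- r.get_state(): the state, without advancing time (a new reading comes with each control period).
- r.snapshot(name): name is "side" or "top"; returns a dict with "image" (400x640x3 uint8, red, green, blue), "fx", "fy", "cx", "cy" (pixels), "pose" (4x4, takes a point from camera to world coordinates). Camera axes: x right, y up, looking along -z (the intrinsics and any distortion apply to the point x, -y, -z); pixel columns grow to the right and rows downward; lengths in m; the calibration is good to about 2 mm. A picture is of the moment at which its call begins. There is no depth.
- r.finish_job(): hands the job in; it is judged then, once.
The state is a dict: "clock": time; "q": joint angles; "qd": joint speeds; "joint_torque": joint torques, N m; "tool_pos": TCP position; "eef_rot": TCP orientation; "contact_force": force on the tool from outside, world axes, zero at the start; "moment": the same for the moment, N m; "opening": opening from 0.0 (shut) to 1.0 (fully open); "finger_force": force on a finger pad.
Only numpy, scipy, OpenCV 4.12 (cv2) and the standard library are available. Lean on these libraries where they do the work, as an engineer would, in place of code of your own. Each camera call takes 0.05 s, during which the arm holds its last target. There are 200 camera calls.

TASK

Put the four amber stock bottles away in the fridge tray, each upright in the holder of the same colour as its cap; keep them upright on the way and set them down gently, without dropping them. The two clear bottles with the same kind of caps are still in use: leave them standing where they are.

Things in the scene. Friction and masses are not known exactly. Their poses are not given: they have to be found in the camera images.
- amber_red: Brown (amber) glass bottle with a red cap: a round screw-cap bottle standing on the bench, 104 mm tall: body 46 mm in diameter up to 58 mm, a shoulder sloping in to a 24 mm neck, a cap 30 mm in diameter from 78 to 104 mm; white label band; 0.12 to 0.24 kg. Origin: centre of its underside, z up its axis. It can be lifted by its cap.
- amber_blue: Brown (amber) glass bottle with a blue cap: a round screw-cap bottle standing on the bench, 104 mm tall: body 46 mm in diameter up to 58 mm, a shoulder sloping in to a 24 mm neck, a cap 30 mm in diameter from 78 to 104 mm; white label band; 0.12 to 0.24 kg. Origin: centre of its underside, z up its axis. It can be lifted by its cap.
- amber_yellow: Brown (amber) glass bottle with a yellow cap: a round screw-cap bottle standing on the bench, 104 mm tall: body 46 mm in diameter up to 58 mm, a shoulder sloping in to a 24 mm neck, a cap 30 mm in diameter from 78 to 104 mm; white label band; 0.12 to 0.24 kg. Origin: centre of its underside, z up its axis. It can be lifted by its cap.
- amber_green: Brown (amber) glass bottle with a green cap: a round screw-cap bottle standing on the bench, 104 mm tall: body 46 mm in diameter up to 58 mm, a shoulder sloping in to a 24 mm neck, a cap 30 mm in diameter from 78 to 104 mm; white label band; 0.12 to 0.24 kg. Origin: centre of its underside, z up its axis. It can be lifted by its cap.
- holder_red: Red plastic square open cup, fixed: 74 mm square over its rim, 45 mm tall, pocket 64 mm square, floor 3 mm thick. Origin: centre of its underside, 5 mm above the bench; x, y along its sides. The four holders stand two by two, 76 mm between centres, in any order, in one fixed white tray 178 mm square (210 mm across its grips, along y) and 35 mm tall.
- holder_blue: Blue plastic square open cup, fixed: 74 mm square over its rim, 45 mm tall, pocket 64 mm square, floor 3 mm thick. Origin: centre of its underside, 5 mm above the bench; x, y along its sides. The four holders stand two by two, 76 mm between centres, in any order, in one fixed white tray 178 mm square (210 mm across its grips, along y) and 35 mm tall.
- holder_yellow: Yellow plastic square open cup, fixed: 74 mm square over its rim, 45 mm tall, pocket 64 mm square, floor 3 mm thick. Origin: centre of its underside, 5 mm above the bench; x, y along its sides. The four holders stand two by two, 76 mm between centres, in any order, in one fixed white tray 178 mm square (210 mm across its grips, along y) and 35 mm tall.
- holder_green: Green plastic square open cup, fixed: 74 mm square over its rim, 45 mm tall, pocket 64 mm square, floor 3 mm thick. Origin: centre of its underside, 5 mm above the bench; x, y along its sides. The four holders stand two by two, 76 mm between centres, in any order, in one fixed white tray 178 mm square (210 mm across its grips, along y) and 35 mm tall.
- clear_red: Look-alike to leave alone: a clear colourless glass bottle with a red cap, otherwise the same round screw-cap bottle standing on the bench, 104 mm tall: body 46 mm in diameter up to 58 mm, a shoulder sloping in to a 24 mm neck, a cap 30 mm in diameter from 78 to 104 mm; white label band; 0.12 to 0.24 kg. Origin: centre of its underside, z up its axis. 
- clear_blue: Look-alike to leave alone: a clear colourless glass bottle with a blue cap, otherwise the same round screw-cap bottle standing on the bench, 104 mm tall: body 46 mm in diameter up to 58 mm, a shoulder sloping in to a 24 mm neck, a cap 30 mm in diameter from 78 to 104 mm; white label band; 0.12 to 0.24 kg. Origin: centre of its underside, z up its axis. 

How it is judged:
By the outcome, as a careful person would: the job done as asked, in the order asked, and still so for the second after the job is handed in, with the robot touching nothing.
It also fails if it takes over 104 s, if anything falls off the work surface, if the arm or the gripper's body presses on something with over 40 N, if the wrist force passes 120 N, or if a joint passes its speed limit or range.

## Working session

There is one attempt and no reset: what is moved stays moved. The work goes in short steps, Python scripts to look and compute and a tool call to move; the robot and the scene stay as the last step left them, time stands still between calls to the robot, and variables do not carry over. Pictures are saved under pics/ and viewed, at most 14 in all, crops included, and the job is handed in when it is done.

Besides the shell and the picture viewer there is one more tool, called after "Call:" by a JSON object that holds its "method" and its "body", one argument or row to a line. carry_out: Moves the arm, as the interface text tells. Its arguments: {"type":"object","properties":{"rows":{"type":"array"},"newtons":{"type":"number"}},"required":["rows"]}

```bash
mkdir -p pics; ls
python3 - <<'E'
from plant import r
import cv2,numpy as np
for n in("top","side"):
    s=r.snapshot(n); cv2.imwrite(f"pics/{n}0.png",s["image"][:,:,::-1])
    print(n,[s[k] for k in("fx","fy","cx","cy")],[k for k in s]); print(np.round(s["pose"],4))
print(r.get_state(), r.grip_point_offset)
E
```

```text
pics
top [379.88767641988784, 379.88767641988784, 315.2162641014379, 198.96606177071993] ['image', 'fx', 'fy', 'cx', 'cy', 'pose']
[[-0.0053  0.9878 -0.1554  0.3995]
 [-0.9992 -0.0112 -0.0372 -0.0263]
 [-0.0385  0.1551  0.9871  0.7899]
 [ 0.      0.      0.      1.    ]]
side [495.97589498302074, 495.97589498302074, 320.092851635009, 196.92582125333115] ['image', 'fx', 'fy', 'cx', 'cy', 'pose']
[[-0.9841  0.083  -0.1568  0.3601]
 [-0.177  -0.5229  0.8338  0.8725]
 [-0.0128  0.8483  0.5293  0.6011]
 [ 0.      0.      0.      1.    ]]
{'clock': 0.1, 'q': array([-1.24715278,  0.68989901, -0.19453748,  1.56619347,  0.1573022 ,
        0.90248377, -0.2150566 ]), 'qd': array([-0.00085742, -0.00036902, -0.00163012, -0.00364708, -0.00013773,
       -0.00147783, -0.00159364]), 'joint_torque': array([-3.36335957e-03, -5.28495669e+01, -1.27158534e+00, -1.53837240e+01,
       -5.25798183e-02,  1.97923255e-03,  5.27826376e-05]), 'tool_pos': array([0.17850321, 0.59840404, 0.23800376]), 'eef_rot': array([ 1.44351263e-01,  9.89526189e-01, -7.93431580e-04, -6.37994488e-05]), 'contact_force': array([1.12108562, 0.13651473, 0.16136268]), 'moment': array([-0.0634051 ,  0.00913187,  0.03258335]), 'finger_force': 0.0, 'opening': 1.0015888277707576} 0.0187
```

View pics/top0.png

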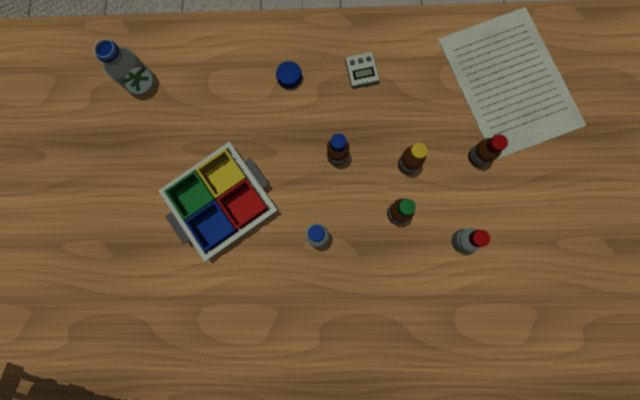

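View pics/side0.png

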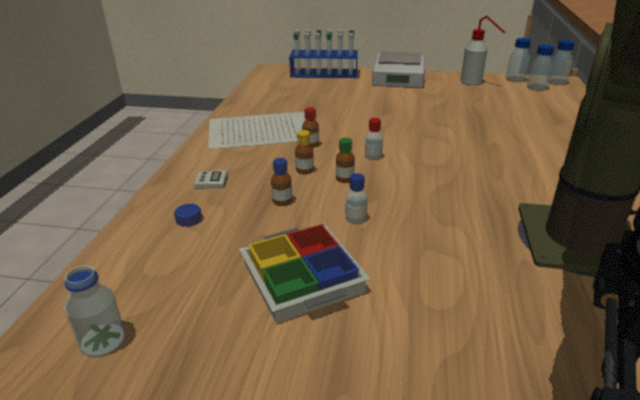

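```bash
cat > h.py <<'E'
import numpy as np,cv2
from scipy.spatial.transform import Rotation as R
from plant import r
def ray(s,uv):
    uv=np.atleast_2d(uv).astype(float); P=np.array(s["pose"])
    d=np.c_[(uv[:,0]-s["cx"])/s["fx"],-(uv[:,1]-s["cy"])/s["fy"],-np.ones(len(uv))]
    return P[:3,3],d@P[:3,:3].T
def plane(s,uv,z):
    o,d=ray(s,uv); return o+d*((z-o[2])/d[:,2])[:,None]
HUE={"red":[(0,8),(172,180)],"yellow":[(22,34)],"green":[(45,85)],"blue":[(105,130)]}
def blobs(img,c,amin=30):
    h=cv2.cvtColor(img,cv2.COLOR_RGB2HSV)
    m=sum(cv2.inRange(h,(a,150,50),(b,255,255)) for a,b in HUE[c])
    n,l,st,ce=cv2.connectedComponentsWithStats(m)
    return [(l==i,st[i,4],ce[i]) for i in range(1,n) if st[i,4]>=amin]
def tri(s1,u1,s2,u2):
    o1,d1=ray(s1,u1);o2,d2=ray(s2,u2);d1=d1[0];d2=d2[0]
    t=np.linalg.lstsq(np.c_[d1,-d2],o2-o1,rcond=None)[0]
    a,b=o1+t[0]*d1,o2+t[1]*d2
    return (a+b)/2,np.linalg.norm(a-b)
def delta(p,yaw=None):
    """shift in tool cm and turn in deg to TCP p with tool down; yaw = world angle(deg) of the tool y axis"""
    s=r.get_state();Q=R.from_quat(s["eef_rot"]);t=Q.inv().apply(np.array(p)-s["tool_pos"])*100
    if yaw is None:return t.round(2)
    best=None
    for k in(0,180):
        a=np.radians(yaw+k);y=np.array([np.cos(a),np.sin(a),0]);z=np.array([0,0,-1.]);T=R.from_matrix(np.c_[np.cross(y,z),y,z])
        v=(Q.inv()*T).as_rotvec(degrees=True)
        if best is None or np.linalg.norm(v)<np.linalg.norm(best):best=v
    return t.round(2),best.round(1)
E
python3 - <<'E'
from h import *
S={n:r.snapshot(n) for n in("top","side")}
for c in HUE:
    for n in S:
        for m,a,ce in blobs(S[n]["image"],c):
            print(c,n,a,ce.round(1),plane(S[n],ce,.095)[0].round(3) if a<400 else "")
E
```

```text
red top 187 [498.8 141.9] [ 0.613 -0.343  0.095]
red top 1131 [242.5 204.6] 
red top 233 [481.  237.8] [ 0.435 -0.297  0.095]
red side 38 [494.   23.1] [ 0.019 -1.438  0.095]
red side 107 [477.9  34. ] [ 0.104 -1.238  0.095]
red side 122 [309.9 113.4] [ 0.61  -0.331  0.095]
red side 135 [374.4 123.9] [ 0.437 -0.288  0.095]
red side 936 [311.8 239.7] 
yellow top 218 [418.4 150.5] [ 0.599 -0.194  0.095]
yellow top 1097 [221.4 174.7] 
yellow side 156 [303.3 137.1] [ 0.597 -0.185  0.095]
yellow side 1168 [272.2 252. ] 
green top 819 [192.9 196.9] 
green top 184 [406.5 206.8] [ 0.492 -0.167  0.095]
blue top 158 [104.2  48.4] [0.822 0.425 0.095]
blue top 416 [288.1  72.6] 
blue top 175 [338.1 141.2] [ 0.619 -0.044  0.095]
blue top 1004 [212.2 226.3] 
blue top 196 [315.9 232.9] [ 0.446 -0.001  0.095]
blue side 106 [522.8  42.6] [-0.051 -1.127  0.095]
blue side 134 [565.7  44.5] [-0.202 -1.121  0.095]
blue side 133 [545.1  49.4] [-0.114 -1.042  0.095]
blue side 54 [298.8  54.2] [ 0.757 -0.864  0.095]
blue side 199 [333.4  54.4] [ 0.633 -0.879  0.095]
blue side 40 [279.6 161.1] [ 0.624 -0.057  0.095]
blue side 63 [356.6 177.2] [ 0.449 -0.012  0.095]
blue side 170 [186.5 210.5] [0.747 0.161 0.095]
blue side 446 [328. 271.] 
blue side 103 [ 80.  276.1] [0.837 0.362 0.095]
```

```bash
sed -i 's/(a,150,50)/(a,110,30)/' h.py; sed -i 's/"green":\[(45,85)\]/"green":[(45,90)]/' h.py
cat > meas.py <<'E'
from h import *
S={n:r.snapshot(n) for n in("top","side")};T,D=S["top"],S["side"]
g={"red":[((497,143),(310,114)),((480,238),(374,124))],"blue":[((338,142),(280,163)),((317,233),(357,182))],"yellow":[((418,151),(303,137))],"green":[((406,207),(346,145))]}
if __name__=="__main__":
    for c in HUE:
        bt,bs=blobs(T["image"],c),blobs(D["image"],c)
        for a,b in g[c]:
            f=lambda B,p:min(B,key=lambda x:np.hypot(*(x[2]-p)))
            u,v=f(bt,a),f(bs,b); p,e=tri(T,u[2],D,v[2])
            print(c,u[1],v[1],u[2].round(1),v[2].round(1),p.round(4),"gap",round(e,4))
    for n in S:
        C={};pts=[]
        for c in HUE:
            m,a,ce=max(blobs(S[n]["image"],c),key=lambda x:x[1])
            q=np.argwhere(m)[:,::-1]; P=plane(S[n],q,.05)[:,:2]; C[c]=cv2.minAreaRect((P*1000).astype(np.float32)); pts.append(P)
            print(n,c,np.round(C[c][0],1),np.round(C[c][1],1),round(C[c][2],1))
        print("all",cv2.minAreaRect((np.vstack(pts)*1000).astype(np.float32)))
E
python3 meas.py
```

```text
red 264 129 [497.3 142.8] [309.7 113.4] [ 0.6129 -0.3421  0.09  ] gap 0.0011
red 272 139 [479.8 237.9] [374.3 124.3] [ 0.4362 -0.2971  0.0899] gap 0.0022
yellow 248 163 [417.9 151.1] [303.4 137. ] [ 0.5989 -0.1938  0.0908] gap 0.0009
green 218 145 [406.5 206.8] [345.  144.8] [ 0.4939 -0.1682  0.0899] gap 0.0015
blue 199 138 [338.1 141.6] [279.3 165.1] [ 0.6203 -0.044   0.0918] gap 0.0018
blue 214 190 [315.8 232.9] [356.4 181.4] [ 0.4474 -0.0007  0.0914] gap 0.0023
top red [508.  148.4] [78.3 75.1] 35.3
top yellow [571.4 193.1] [73.8 76.4] 35.3
top green [527.3 254. ] [73.2 73. ] 35.3
top blue [465.9 210.7] [75.6 73.4] 35.2
all ((517.5404663085938, 200.3072509765625), (153.76776123046875, 149.6515350341797), 35.00259017944336)
side red [512.1 150.8] [73.3 75.5] 34.3
side yellow [567.6 209.9] [ 80.9 109.2] 35.3
side green [528.  264.9] [80.7 87.2] 35.2
side blue [466.6 221.9] [79.4 88.7] 34.1
all ((520.29736328125, 211.53915405273438), (156.70404052734375, 166.1928253173828), 34.834495544433594)
```

```bash
python3 -c "
from h import *
print(delta((.62,-.044,.22),80))"
```

```text
(array([-60.67, -48.98,   1.87]), array([-0. , -0. , -6.6]))
```

Call:
{"method": "carry_out", "body": {
  "rows": [
    [[-3,-2.4,0.1],[0,0,-1],0],
    [[-7,-5.6,0.3],[0,0,-2],0],
    [[-11,-8.8,0.5],[0,0,-4],0],
    [[-15,-12,0.6],[0,0,-5],0],
    [[-19,-15.3,0.8],[0,0,-6.6],0],
    [[-23,-18.5,0.9],[0,0,-6.6],0],
    [[-27,-21.8,1],[0,0,-6.6],0],
    [[-31,-25,1],[0,0,-6.6],0],
    [[-35,-28.2,1.2],[0,0,-6.6],0],
    [[-39,-31.5,1.4],[0,0,-6.6],0],
    [[-42,-33.9,1.5],[0,0,-6.6],0],
    [[-44,-35.5,1.6],[0,0,-6.6],0]
  ],
  "newtons": 25
}}

```text
clock: 1.5
tool_pos: [0.501, 0.1281, 0.2226]
eef_rot: [0.09, 0.996, -0.001, 0.001]
contact_force: [-0.2, 0.2, 0.3]
opening: 1.006
finger_force: 0.0
```

```bash
python3 -c "
from h import *
print(r.get_state()['q'].round(2),delta((.62,-.044,.22),80))"
```

```text
[-0.15  0.58 -0.3   1.9   0.26  0.69  0.79] (array([-14.79, -14.8 ,   0.3 ]), array([-0.1,  0.1, -0.3]))
```

Call:
{"method": "carry_out", "body": {
  "rows": [
    [[-3.5,-3.5,0],[0,0,0],0],
    [[-7,-7,0],[0,0,0],0],
    [[-10,-10,0],[0,0,0],0],
    [[-13,-13,0],[0,0,0],0],
    [[-14.8,-14.8,0.3],[0,0,0],0],
    [[-14.8,-14.8,0.3],[0,0,0],0],
    [[-14.8,-14.8,0.3],[0,0,0],0]
  ]
}}

```text
clock: 2.2
tool_pos: [0.6185, -0.0384, 0.2193]
eef_rot: [0.088, 0.996, 0.0, -0.0]
contact_force: [-0.7, 0.5, 0.1]
opening: 0.997
finger_force: 0.0
```

```bash
python3 -c "
from h import *
print(r.get_state()['q'].round(2),delta((.62,-.044,.075),80))
cv2.imwrite('pics/top1.png',r.snapshot('top')['image'][80:280,220:520,::-1].repeat(2,0).repeat(2,1))"
```

```text
[ 0.17  0.71 -0.32  1.6   0.27  0.87  1.14] (array([-0.26, -0.54, 14.43]), array([ 0. , -0.1, -0.1]))
```

View pics/top1.png

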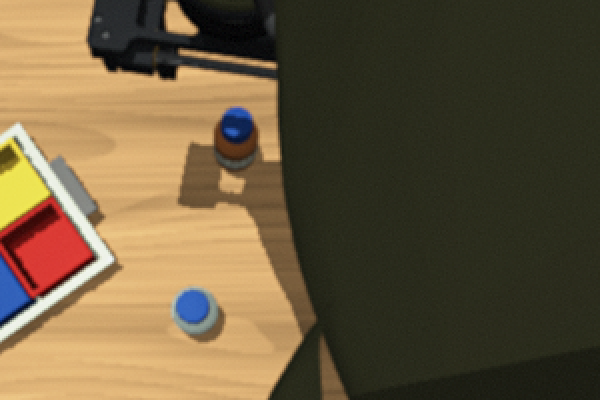

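The crop shows the amber blue bottle still standing (cap at about full-frame (338,141)), with the gripper above it (parallax shifts it up). Descending.

Call:
{"method": "carry_out", "body": {
  "rows": [
    [[-0.2,-0.5,3],[0,0,0],0],
    [[-0.2,-0.5,6],[0,0,0],0],
    [[-0.2,-0.5,9],[0,0,0],0],
    [[-0.2,-0.5,9],[0,0,0],0],
    [[-0.2,-0.5,9],[0,0,0],0]
  ]
}}

```text
clock: 2.75
tool_pos: [0.6197, -0.0421, 0.1303]
eef_rot: [0.086, 0.996, 0.0, -0.0]
contact_force: [0.3, 0.4, 0.3]
opening: 1.003
finger_force: 0.0
```

```bash
python3 -c "
from h import *
print(delta((.62,-.044,.075),80))
cv2.imwrite('pics/side1.png',r.snapshot('side')['image'][60:260,200:500,::-1].repeat(2,0).repeat(2,1))"
```

```text
(array([-0.07, -0.19,  5.52]), array([ 0. , -0. ,  0.1]))
```

View pics/side1.png

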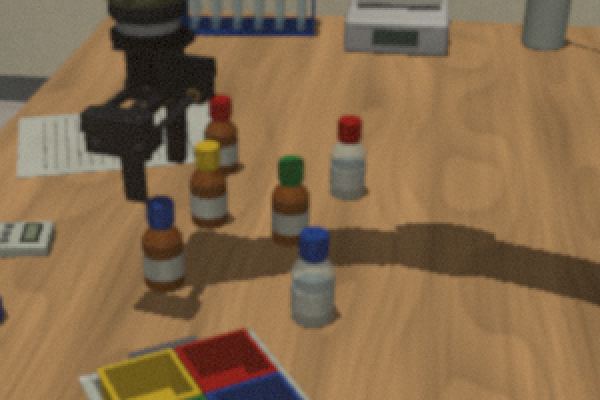

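The crop shows both fingertips (137,197) and (177,160) straddling the blue cap (160,203). Down, close, lift a little.

Call:
{"method": "carry_out", "body": {
  "rows": [
    [[0,-0.1,2],[0,0,0],0],
    [[0,-0.1,4],[0,0,0],0],
    [[0,-0.1,5.4],[0,0,0],0],
    [[0,-0.1,5.4],[0,0,0],0],
    [[0,-0.1,5.4],[0,0,0],0.5],
    [[0,-0.1,5.4],[0,0,0],1],
    [[0,-0.1,5.4],[0,0,0],1],
    [[0,-0.1,5.4],[0,0,0],1],
    [[0,-0.1,5.4],[0,0,0],1],
    [[0,-0.1,5.4],[0,0,0],1],
    [[0,-0.1,5.4],[0,0,0],1]
  ]
}}

```text
clock: 3.9
tool_pos: [0.6198, -0.0447, 0.0757]
eef_rot: [0.087, 0.996, 0.0, -0.0]
contact_force: [0.0, -0.4, -0.6]
opening: 0.384
finger_force: 0.0
```

Call:
{"method": "carry_out", "body": {
  "rows": [
    [[0,0,0],[0,0,0],1],
    [[0,0,0],[0,0,0],1],
    [[0,0,0],[0,0,0],1],
    [[0,0,0],[0,0,0],1],
    [[0,0,-0.5],[0,0,0],1],
    [[0,0,-1.5],[0,0,0],1],
    [[0,0,-3],[0,0,0],1],
    [[0,0,-5],[0,0,0],1],
    [[0,0,-7],[0,0,0],1]
  ]
}}

```text
clock: 4.8
tool_pos: [0.6199, -0.0447, 0.1476]
eef_rot: [0.087, 0.996, 0.0, 0.0]
contact_force: [-0.3, 0.6, -1.4]
opening: 0.333
finger_force: 25.0
```

```bash
python3 -c "
from h import *
print(delta((.4646,.2094,.225),80), delta((.62,-.044,.225),80))"
```

```text
(array([19.7 , 22.33, -7.75]), array([ 0.,  0., -0.])) (array([-0.  ,  0.07, -7.74]), array([ 0.,  0., -0.]))
```

Call:
{"method": "carry_out", "body": {
  "rows": [
    [[0,0,-2],[0,0,0],1],
    [[0.5,0.6,-4],[0,0,0],1],
    [[1.6,1.8,-6],[0,0,0],1],
    [[3.5,4,-7.5],[0,0,0],1],
    [[6,6.8,-7.7],[0,0,0],1],
    [[8.8,10,-7.7],[0,0,0],1],
    [[11.6,13.1,-7.7],[0,0,0],1],
    [[14.2,16.1,-7.7],[0,0,0],1],
    [[16.4,18.6,-7.7],[0,0,0],1],
    [[18.1,20.5,-7.7],[0,0,0],1],
    [[19.2,21.7,-7.7],[0,0,0],1],
    [[19.7,22.3,-7.7],[0,0,0],1]
  ]
}}

```text
clock: 6.0
tool_pos: [0.4636, 0.2111, 0.224]
eef_rot: [0.086, 0.996, 0.001, 0.0]
contact_force: [-0.3, -0.3, -1.2]
opening: 0.331
finger_force: 25.0
```

```bash
python3 -c "
from h import *
print(delta((.4646,.2094,.084),80))
cv2.imwrite('pics/side2.png',r.snapshot('side')['image'][100:400,160:560,::-1].repeat(2,0).repeat(2,1))"
```

```text
(array([-0.12, -0.17, 14.  ]), array([0.1, 0. , 0.2]))
```

View pics/side2.png

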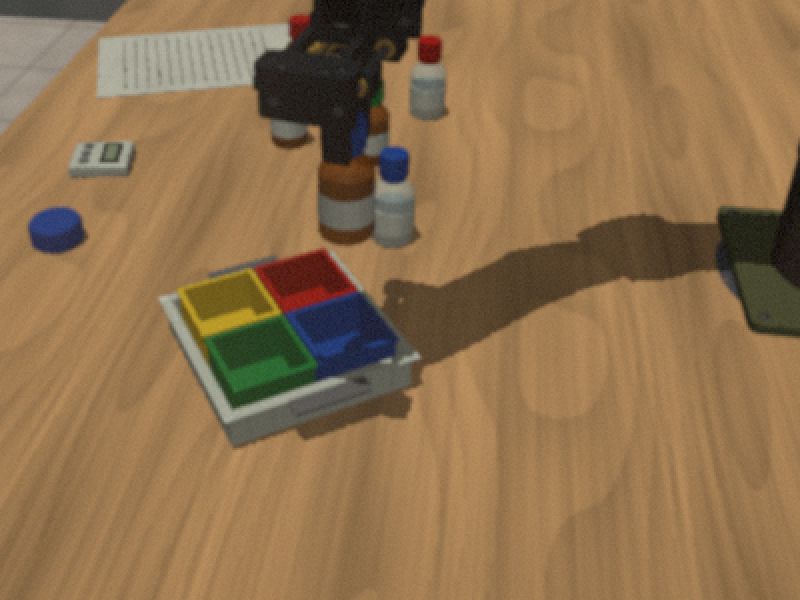

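Bottle hangs upright in the gripper at crop (347,200), above the blue holder (340,330). Lowering, slowly at the end.

Call:
{"method": "carry_out", "body": {
  "rows": [
    [[0,0,0],[0,0,0],1],
    [[0,-0.1,2],[0,0,0],1],
    [[0,-0.1,5],[0,0,0],1],
    [[0,-0.1,8],[0,0,0],1],
    [[0,-0.1,10.5],[0,0,0],1],
    [[0,-0.1,12],[0,0,0],1],
    [[0,-0.1,12.8],[0,0,0],1],
    [[0,-0.1,13.2],[0,0,0],1],
    [[0,-0.1,13.4],[0,0,0],1],
    [[0,-0.1,13.6],[0,0,0],1],
    [[0,-0.1,13.6],[0,0,0],1]
  ]
}}

```text
clock: 7.15
tool_pos: [0.4647, 0.2082, 0.0871]
eef_rot: [0.087, 0.996, 0.0, 0.0]
contact_force: [0.0, 0.2, -0.8]
opening: 0.33
finger_force: 25.0
```

```bash
python3 -c "
from h import *
print(delta((.4646,.2094,.084),80))"
```

```text
(array([0.03, 0.11, 0.31]), array([ 0.,  0., -0.]))
```

Call:
{"method": "carry_out", "body": {
  "rows": [
    [[0,0.1,0.1],[0,0,0],1],
    [[0,0.1,0.2],[0,0,0],1],
    [[0,0.1,0.3],[0,0,0],1],
    [[0,0.1,0.35],[0,0,0],1],
    [[0,0.1,0.35],[0,0,0],1]
  ]
}}

```text
clock: 7.65
tool_pos: [0.4647, 0.2094, 0.0836]
eef_rot: [0.087, 0.996, 0.0, 0.0]
contact_force: [-0.2, 0.7, 3.5]
opening: 0.331
finger_force: 25.0
```

Contact felt at z = 0.0836, as expected. Release and rise.

Call:
{"method": "carry_out", "body": {
  "rows": [
    [[0,0,0],[0,0,0],0.9],
    [[0,0,0],[0,0,0],0.4],
    [[0,0,0],[0,0,0],0.4],
    [[0,0,0],[0,0,0],0.4],
    [[0,0,0],[0,0,0],0.4],
    [[0,0,0],[0,0,0],0.4],
    [[0,0,-1],[0,0,0],0.4],
    [[0,0,-3],[0,0,0],0.4],
    [[0,0,-6],[0,0,0],0.3],
    [[0,0,-10],[0,0,0],0.2],
    [[0,0,-13.5],[0,0,0],0.1],
    [[0,0,-13.5],[0,0,0],0]
  ]
}}

```text
clock: 8.85
tool_pos: [0.4669, 0.2106, 0.223]
eef_rot: [0.087, 0.996, 0.003, 0.004]
contact_force: [0.5, 0.6, 0.4]
opening: 0.94
finger_force: 0.0
```

```bash
python3 -c "
from h import *
print(delta((.599,-.194,.22),80))
cv2.imwrite('pics/side3.png',r.snapshot('side')['image'][100:400,160:560,::-1].repeat(2,0).repeat(2,1))"
```

```text
(array([-20.06, -37.54,   0.22]), array([ 0.3,  0.4, -0. ]))
```

View pics/side3.png

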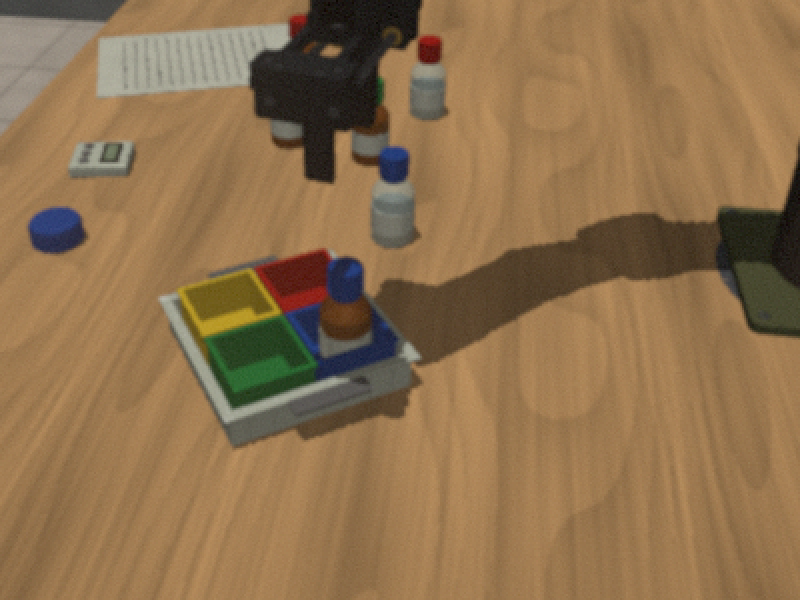

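The blue bottle stands upright in the blue holder (crop (345,310)). Next, yellow.

Call:
{"method": "carry_out", "body": {
  "rows": [
    [[-0.8,-1.5,0],[0,0,0],0],
    [[-2.5,-4.7,0],[0,0,0],0],
    [[-4.6,-8.6,0],[0,0,0],0],
    [[-6.7,-12.6,0],[0,0,0],0],
    [[-8.8,-16.5,0],[0,0,0],0],
    [[-10.9,-20.4,0],[0,0,0],0],
    [[-13,-24.3,0],[0,0,0],0],
    [[-15.1,-28.2,0],[0,0,0],0],
    [[-17,-31.9,0.2],[0,0,0],0],
    [[-18.9,-35.3,0.2],[0,0,0],0],
    [[-20,-37.5,0.2],[0,0,0],0],
    [[-20,-37.5,0.2],[0,0,0],0]
  ]
}}

```text
clock: 10.1
tool_pos: [0.5954, -0.2003, 0.2143]
eef_rot: [0.091, 0.996, -0.001, -0.001]
contact_force: [0.1, 0.1, -0.5]
opening: 1.003
finger_force: 0.0
```

Call:
{"method": "carry_out", "body": {
  "rows": [
    [[0,0,1],[0,0,0],0],
    [[0,0,4],[0,0,0],0],
    [[0,0,7],[0,0,0],0],
    [[0,0,8.5],[0,0,0],0],
    [[0,0,8.5],[0,0,0],0],
    [[0,0,8.5],[0,0,0],0]
  ]
}}

```text
clock: 10.7
tool_pos: [0.5967, -0.1939, 0.1316]
eef_rot: [0.087, 0.996, 0.0, 0.0]
contact_force: [0.8, -0.0, -1.0]
opening: 1.0
finger_force: 0.0
```

```bash
python3 -c "
from h import *
print(r.get_state()['q'].round(2),delta((.599,-.194,.0755),80))"
```

```text
[ 0.41  0.84 -0.31  1.64  0.35  0.71  1.33] (array([-0.23,  0.02,  5.61]), array([0. , 0. , 0.1]))
```

Call:
{"method": "carry_out", "body": {
  "rows": [
    [[-0.2,0,1.5],[0,0,0],0],
    [[-0.2,0,4],[0,0,0],0],
    [[-0.2,0,5.3],[0,0,0],0.2],
    [[-0.2,0,5.6],[0,0,0],0.4],
    [[-0.2,0,5.6],[0,0,0],0.6],
    [[-0.2,0,5.6],[0,0,0],1],
    [[-0.2,0,5.6],[0,0,0],1],
    [[-0.2,0,5.6],[0,0,0],1],
    [[-0.2,0,5.6],[0,0,0],1],
    [[-0.2,0,5.6],[0,0,0],1],
    [[-0.2,0,5.6],[0,0,0],1],
    [[-0.2,0,5.6],[0,0,0],1]
  ]
}}

```text
clock: 11.9
tool_pos: [0.5986, -0.195, 0.0755]
eef_rot: [0.087, 0.996, 0.0, 0.0]
contact_force: [-1.6, 1.6, 2.5]
opening: 0.331
finger_force: 25.0
```

Call:
{"method": "carry_out", "body": {
  "rows": [
    [[0,0,0],[0,0,0],1],
    [[0,0,0],[0,0,0],1],
    [[0,0,0],[0,0,0],1],
    [[0,0,-0.5],[0,0,0],1],
    [[0,0,-1.5],[0,0,0],1],
    [[0,0,-3],[0,0,0],1],
    [[0,0,-6],[0,0,0],1],
    [[0,0,-9],[0,0,0],1],
    [[0,0,-12],[0,0,0],1],
    [[0,0,-14],[0,0,0],1],
    [[0,0,-15],[0,0,0],1],
    [[0,0,-15],[0,0,0],1]
  ]
}}

```text
clock: 13.1
tool_pos: [0.599, -0.1955, 0.2271]
eef_rot: [0.087, 0.996, -0.0, 0.002]
contact_force: [0.0, -0.4, -0.8]
opening: 0.329
finger_force: 25.0
```

```bash
python3 -c "
from h import *
print(delta((.5705,.1912,.225),80))"
```

```text
(array([ 9.54, 37.59,  0.17]), array([-0. ,  0.2, -0. ]))
```

Call:
{"method": "carry_out", "body": {
  "rows": [
    [[0.3,1,0],[0,0,0],1],
    [[0.8,3,0],[0,0,0],1],
    [[1.5,6,0],[0,0,0],1],
    [[2.4,9.5,0],[0,0,0],1],
    [[3.4,13.3,0],[0,0,0],1],
    [[4.4,17.2,0],[0,0,0],1],
    [[5.4,21.2,0],[0,0,0],1],
    [[6.4,25.2,0],[0,0,0],1],
    [[7.4,29.2,0],[0,0,0],1],
    [[8.3,32.8,0],[0,0,0],1],
    [[9,35.5,0],[0,0,0],1],
    [[9.4,37,0.2],[0,0,0],1]
  ]
}}

```text
clock: 14.3
tool_pos: [0.568, 0.1896, 0.2221]
eef_rot: [0.085, 0.996, 0.001, -0.001]
contact_force: [0.5, -0.2, -1.2]
opening: 0.331
finger_force: 25.0
```

Call:
{"method": "carry_out", "body": {
  "rows": [
    [[0.1,0.5,0],[0,0,0],1],
    [[0.1,0.5,0],[0,0,0],1],
    [[0.1,0.5,0],[0,0,0],1]
  ]
}}

```text
clock: 14.6
tool_pos: [0.5701, 0.1881, 0.2228]
eef_rot: [0.089, 0.996, -0.001, -0.0]
contact_force: [-0.1, 0.1, -1.5]
opening: 0.333
finger_force: 25.0
```

```bash
python3 -c "
from h import *
print(delta((.5705,.1912,.0835),80))"
```

```text
(array([ 0.02,  0.34, 13.93]), array([-0.1, -0. , -0.2]))
```

Call:
{"method": "carry_out", "body": {
  "rows": [
    [[0,0.2,1],[0,0,0],1],
    [[0,0.2,4],[0,0,0],1],
    [[0,0.2,7],[0,0,0],1],
    [[0,0.2,10],[0,0,0],1],
    [[0,0.2,12],[0,0,0],1],
    [[0,0.2,12.8],[0,0,0],1],
    [[0,0.2,13.2],[0,0,0],1],
    [[0,0.2,13.4],[0,0,0],1],
    [[0,0.2,13.5],[0,0,0],1],
    [[0,0.2,13.6],[0,0,0],1],
    [[0,0.2,13.6],[0,0,0],1]
  ]
}}

```text
clock: 15.7
tool_pos: [0.5706, 0.1927, 0.0878]
eef_rot: [0.087, 0.996, 0.0, 0.0]
contact_force: [-0.9, 0.3, -1.9]
opening: 0.328
finger_force: 25.0
```

```bash
python3 -c "
from h import *
print(delta((.5705,.1912,.0835),80))"
```

```text
(array([-0.02, -0.15,  0.43]), array([ 0. ,  0.1, -0. ]))
```

Call:
{"method": "carry_out", "body": {
  "rows": [
    [[0,-0.1,0.1],[0,0,0],1],
    [[0,-0.1,0.2],[0,0,0],1],
    [[0,-0.1,0.3],[0,0,0],1],
    [[0,-0.1,0.4],[0,0,0],1],
    [[0,-0.1,0.45],[0,0,0],1],
    [[0,-0.1,0.45],[0,0,0],1]
  ]
}}

```text
clock: 16.3
tool_pos: [0.5705, 0.1917, 0.0834]
eef_rot: [0.087, 0.996, 0.0, 0.001]
contact_force: [-0.5, -0.5, 4.5]
opening: 0.327
finger_force: 24.9
```

Call:
{"method": "carry_out", "body": {
  "rows": [
    [[0,0,0],[0,0,0],0.9],
    [[0,0,0],[0,0,0],0.4],
    [[0,0,0],[0,0,0],0.4],
    [[0,0,0],[0,0,0],0.4],
    [[0,0,0],[0,0,0],0.4],
    [[0,0,0],[0,0,0],0.4],
    [[0,0,-1],[0,0,0],0.4],
    [[0,0,-3],[0,0,0],0.4],
    [[0,0,-6],[0,0,0],0.3],
    [[0,0,-10],[0,0,0],0.2],
    [[0,0,-13.5],[0,0,0],0.1],
    [[0,0,-13.5],[0,0,0],0]
  ]
}}

```text
clock: 17.5
tool_pos: [0.573, 0.1931, 0.2235]
eef_rot: [0.087, 0.996, 0.003, 0.005]
contact_force: [-0.4, -0.3, -0.8]
opening: 0.938
finger_force: 0.0
```

```bash
python3 -c "
from h import *
print(delta((.4939,-.168,.22),80))
cv2.imwrite('pics/side4.png',r.snapshot('side')['image'][100:400,160:560,::-1].repeat(2,0).repeat(2,1))"
```

```text
(array([  1.5 , -36.94,   0.11]), array([ 0.3,  0.5, -0. ]))
```

View pics/side4.png

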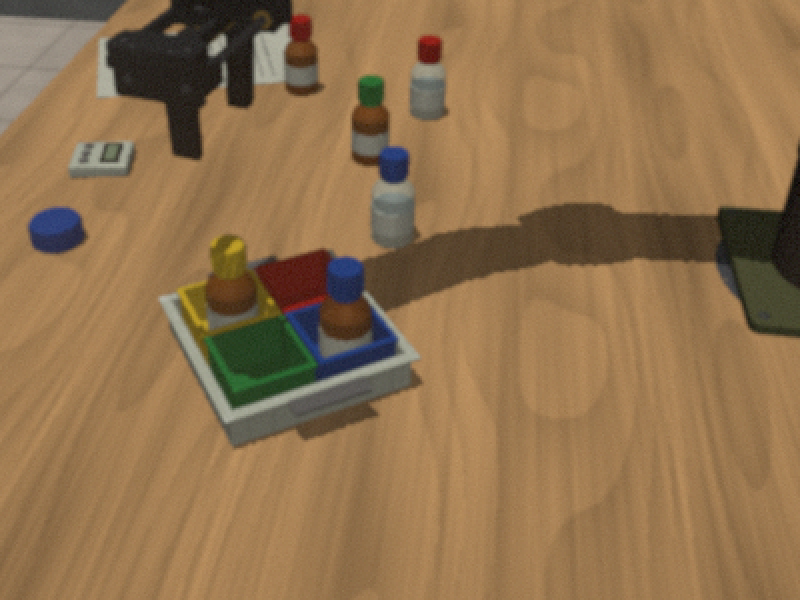

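Yellow bottle stands upright in the yellow holder (crop (232,290)), blue still in place, clear bottles undisturbed. Next, green.

Call:
{"method": "carry_out", "body": {
  "rows": [
    [[0,-1.5,0],[0,0,0],0],
    [[0.1,-4.5,0],[0,0,0],0],
    [[0.3,-8.5,0],[0,0,0],0],
    [[0.5,-12.5,0],[0,0,0],0],
    [[0.7,-16.5,0],[0,0,0],0],
    [[0.9,-20.5,0],[0,0,0],0],
    [[1.1,-24.5,0],[0,0,0],0],
    [[1.3,-28.5,0],[0,0,0],0],
    [[1.5,-32.3,0],[0,0,0],0],
    [[1.5,-35.3,0],[0,0,0],0],
    [[1.5,-37,0.2],[0,0,0],0],
    [[1.5,-37,0.2],[0,0,0],0]
  ]
}}

```text
clock: 18.75
tool_pos: [0.4879, -0.1742, 0.214]
eef_rot: [0.09, 0.996, -0.001, -0.002]
contact_force: [-0.3, 0.1, -0.3]
opening: 1.0
finger_force: 0.0
```

Call:
{"method": "carry_out", "body": {
  "rows": [
    [[0,0,1],[0,0,0],0],
    [[0,0,4],[0,0,0],0],
    [[0,0,7],[0,0,0],0],
    [[0,0,8.5],[0,0,0],0],
    [[0,0,8.5],[0,0,0],0],
    [[0,0,8.5],[0,0,0],0]
  ]
}}

```text
clock: 19.35
tool_pos: [0.491, -0.1686, 0.1304]
eef_rot: [0.086, 0.996, 0.001, -0.0]
contact_force: [0.2, -0.2, 0.2]
opening: 1.001
finger_force: 0.0
```

```bash
python3 -c "
from h import *
print(r.get_state()['q'].round(2),delta((.4939,-.168,.0755),80))"
```

```text
[ 0.41  0.73 -0.28  1.98  0.41  0.49  1.24] (array([-0.28,  0.11,  5.49]), array([ 0.1, -0.1,  0.1]))
```

Call:
{"method": "carry_out", "body": {
  "rows": [
    [[-0.2,0.1,1.5],[0,0,0],0],
    [[-0.2,0.1,4],[0,0,0],0],
    [[-0.2,0.1,5.2],[0,0,0],0.2],
    [[-0.2,0.1,5.5],[0,0,0],0.4],
    [[-0.2,0.1,5.5],[0,0,0],0.6],
    [[-0.2,0.1,5.5],[0,0,0],1],
    [[-0.2,0.1,5.5],[0,0,0],1],
    [[-0.2,0.1,5.5],[0,0,0],1],
    [[-0.2,0.1,5.5],[0,0,0],1],
    [[-0.2,0.1,5.5],[0,0,0],1],
    [[-0.2,0.1,5.5],[0,0,0],1],
    [[-0.2,0.1,5.5],[0,0,0],1]
  ]
}}

```text
clock: 20.55
tool_pos: [0.4934, -0.1693, 0.0759]
eef_rot: [0.087, 0.996, 0.0, 0.0]
contact_force: [0.9, 0.5, 3.3]
opening: 0.333
finger_force: 24.9
```

Call:
{"method": "carry_out", "body": {
  "rows": [
    [[0,0,0],[0,0,0],1],
    [[0,0,0],[0,0,0],1],
    [[0,0,0],[0,0,0],1],
    [[0,0,-0.5],[0,0,0],1],
    [[0,0,-1.5],[0,0,0],1],
    [[0,0,-3],[0,0,0],1],
    [[0,0,-6],[0,0,0],1],
    [[0,0,-9],[0,0,0],1],
    [[0,0,-12],[0,0,0],1],
    [[0,0,-14.5],[0,0,0],1],
    [[0,0,-16.5],[0,0,0],1],
    [[0,0,-16.5],[0,0,0],1]
  ]
}}

```text
clock: 21.75
tool_pos: [0.4943, -0.1702, 0.2434]
eef_rot: [0.088, 0.996, -0.001, 0.003]
contact_force: [0.4, -0.6, -3.2]
opening: 0.33
finger_force: 25.0
```

```bash
python3 -c "
from h import *
print(delta((.5267,.2532,.235),80))"
```

```text
(array([ 4.2 , 42.26,  0.78]), array([-0. ,  0.3, -0.1]))
```

Call:
{"method": "carry_out", "body": {
  "rows": [
    [[0,1,0],[0,0,0],1],
    [[0.2,3,0],[0,0,0],1],
    [[0.5,6,0],[0,0,0],1],
    [[1,10,0],[0,0,0],1],
    [[1.4,14.2,0],[0,0,0],1],
    [[1.9,18.6,0],[0,0,0],1],
    [[2.3,23,0],[0,0,0],1],
    [[2.7,27.4,0],[0,0,0],1],
    [[3.1,31.6,0],[0,0,0],1],
    [[3.5,35.6,0],[0,0,0],1],
    [[3.9,38.9,0],[0,0,0],1],
    [[4.1,41,0.2],[0,0,0],1]
  ]
}}

```text
clock: 22.95
tool_pos: [0.522, 0.2455, 0.2371]
eef_rot: [0.085, 0.996, 0.0, -0.001]
contact_force: [0.1, -0.6, -2.8]
opening: 0.33
finger_force: 25.0
```

Call:
{"method": "carry_out", "body": {
  "rows": [
    [[0.1,0.9,0],[0,0,0],1],
    [[0.1,1.3,0],[0,0,0],1],
    [[0.1,1.3,0],[0,0,0],1],
    [[0.1,1.3,0],[0,0,0],1]
  ]
}}

```text
clock: 23.35
tool_pos: [0.5254, 0.2524, 0.2384]
eef_rot: [0.088, 0.996, -0.001, -0.0]
contact_force: [-0.1, 0.7, -2.0]
opening: 0.333
finger_force: 25.0
```

```bash
python3 -c "
from h import *
print(delta((.5267,.2532,.0838),80))"
```

```text
(array([-0.12,  0.13, 15.46]), array([-0.1, -0. , -0.1]))
```

Call:
{"method": "carry_out", "body": {
  "rows": [
    [[0,0,1.5],[0,0,0],1],
    [[-0.1,0,5],[0,0,0],1],
    [[-0.1,0,8.5],[0,0,0],1],
    [[-0.1,0,11.5],[0,0,0],1],
    [[-0.1,0,13.5],[0,0,0],1],
    [[-0.1,0,14.4],[0,0,0],1],
    [[-0.1,0,14.8],[0,0,0],1],
    [[-0.1,0,15],[0,0,0],1],
    [[-0.1,0,15.1],[0,0,0],1],
    [[-0.1,0,15.1],[0,0,0],1],
    [[-0.1,0,15.1],[0,0,0],1]
  ]
}}

```text
clock: 24.45
tool_pos: [0.5266, 0.2543, 0.0884]
eef_rot: [0.087, 0.996, 0.0, 0.001]
contact_force: [0.2, 0.0, -2.2]
opening: 0.332
finger_force: 25.0
```

```bash
python3 -c "
from h import *
print(delta((.5267,.2532,.0838),80))"
```

```text
(array([-0.02, -0.11,  0.46]), array([ 0. ,  0.1, -0. ]))
```

Call:
{"method": "carry_out", "body": {
  "rows": [
    [[0,-0.1,0.1],[0,0,0],1],
    [[0,-0.1,0.2],[0,0,0],1],
    [[0,-0.1,0.3],[0,0,0],1],
    [[0,-0.1,0.4],[0,0,0],1],
    [[0,-0.1,0.5],[0,0,0],1],
    [[0,-0.1,0.5],[0,0,0],1]
  ]
}}

```text
clock: 25.05
tool_pos: [0.5267, 0.2535, 0.0838]
eef_rot: [0.087, 0.996, 0.0, 0.001]
contact_force: [-0.8, -0.3, 7.7]
opening: 0.332
finger_force: 24.8
```

Call:
{"method": "carry_out", "body": {
  "rows": [
    [[0,0,0],[0,0,0],0.9],
    [[0,0,0],[0,0,0],0.4],
    [[0,0,0],[0,0,0],0.4],
    [[0,0,0],[0,0,0],0.4],
    [[0,0,0],[0,0,0],0.4],
    [[0,0,0],[0,0,0],0.4],
    [[0,0,-1],[0,0,0],0.4],
    [[0,0,-3],[0,0,0],0.4],
    [[0,0,-6],[0,0,0],0.3],
    [[0,0,-10],[0,0,0],0.2],
    [[0,0,-13.5],[0,0,0],0.1],
    [[0,0,-13.5],[0,0,0],0]
  ]
}}

```text
clock: 26.25
tool_pos: [0.5287, 0.255, 0.2232]
eef_rot: [0.087, 0.996, 0.003, 0.004]
contact_force: [0.0, -0.4, -1.1]
opening: 0.94
finger_force: 0.0
```

```bash
python3 -c "
from h import *
print(delta((.613,-.342,.22),80))
cv2.imwrite('pics/side5.png',r.snapshot('side')['image'][100:400,160:560,::-1].repeat(2,0).repeat(2,1))"
```

```text
(array([-18.69, -57.32,   0.07]), array([ 0.4,  0.4, -0. ]))
```

View pics/side5.png

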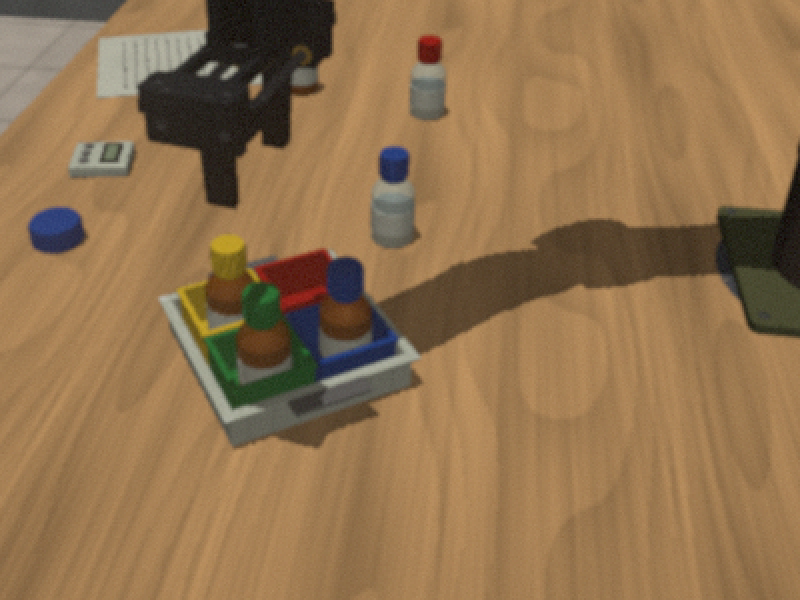

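Green is upright in the green holder (crop (263,335)); yellow and blue unchanged. Last, red.

Call:
{"method": "carry_out", "body": {
  "rows": [
    [[-0.6,-1.8,0],[0,0,0],0],
    [[-1.8,-5.4,0],[0,0,0],0],
    [[-3.2,-9.7,0],[0,0,0],0],
    [[-4.6,-14,0],[0,0,0],0],
    [[-6,-18.3,0],[0,0,0],0],
    [[-7.4,-22.6,0],[0,0,0],0],
    [[-8.8,-26.9,0],[0,0,0],0],
    [[-10.2,-31.2,0],[0,0,0],0],
    [[-11.6,-35.5,0],[0,0,0],0],
    [[-13,-39.8,0],[0,0,0],0],
    [[-14.4,-44.1,0],[0,0,0],0],
    [[-15.8,-48.4,0],[0,0,0],0]
  ]
}}

```text
clock: 27.5
tool_pos: [0.5966, -0.2527, 0.2163]
eef_rot: [0.087, 0.996, 0.0, -0.001]
contact_force: [1.7, -0.6, 1.0]
opening: 1.002
finger_force: 0.0
```

Call:
{"method": "carry_out", "body": {
  "rows": [
    [[-1.4,-4,0],[0,0,0],0],
    [[-2.4,-7,0],[0,0,0],0],
    [[-2.9,-8.9,0],[0,0,0],0],
    [[-2.9,-8.9,0],[0,0,0],0],
    [[-2.9,-8.9,2],[0,0,0],0],
    [[-2.9,-8.9,5],[0,0,0],0],
    [[-2.9,-8.9,8],[0,0,0],0],
    [[-2.9,-8.9,8.5],[0,0,0],0],
    [[-2.9,-8.9,8.5],[0,0,0],0]
  ]
}}

```text
clock: 28.4
tool_pos: [0.6101, -0.3417, 0.1316]
eef_rot: [0.086, 0.996, 0.001, -0.001]
contact_force: [-0.2, 0.2, 1.0]
opening: 1.001
finger_force: 0.0
```

```bash
python3 -c "
from h import *
print(r.get_state()['q'].round(2),delta((.613,-.342,.0755),80))"
```

```text
[ 0.62  0.93 -0.37  1.39  0.38  0.89  1.55] (array([-0.31,  0.01,  5.61]), array([ 0.1, -0.2,  0.1]))
```

Call:
{"method": "carry_out", "body": {
  "rows": [
    [[-0.2,0,1.5],[0,0,0],0],
    [[-0.2,0,4],[0,0,0],0],
    [[-0.2,0,5.2],[0,0,0],0.2],
    [[-0.2,0,5.6],[0,0,0],0.4],
    [[-0.2,0,5.6],[0,0,0],0.6],
    [[-0.2,0,5.6],[0,0,0],1],
    [[-0.2,0,5.6],[0,0,0],1],
    [[-0.2,0,5.6],[0,0,0],1],
    [[-0.2,0,5.6],[0,0,0],1],
    [[-0.2,0,5.6],[0,0,0],1],
    [[-0.2,0,5.6],[0,0,0],1],
    [[-0.2,0,5.6],[0,0,0],1]
  ]
}}

```text
clock: 29.6
tool_pos: [0.6131, -0.3436, 0.077]
eef_rot: [0.087, 0.996, 0.0, 0.0]
contact_force: [1.0, 1.9, 2.6]
opening: 0.335
finger_force: 24.9
```

Call:
{"method": "carry_out", "body": {
  "rows": [
    [[0,0,0],[0,0,0],1],
    [[0,0,0],[0,0,0],1],
    [[0,0,0],[0,0,0],1],
    [[0,0,-0.5],[0,0,0],1],
    [[0,0,-1.5],[0,0,0],1],
    [[0,0,-3],[0,0,0],1],
    [[0,0,-6],[0,0,0],1],
    [[0,0,-9],[0,0,0],1],
    [[0,0,-12],[0,0,0],1],
    [[0,0,-14.5],[0,0,0],1],
    [[0,0,-16.5],[0,0,0],1],
    [[0,0,-16.5],[0,0,0],1]
  ]
}}

```text
clock: 30.8
tool_pos: [0.6145, -0.3449, 0.2462]
eef_rot: [0.088, 0.996, -0.001, 0.004]
contact_force: [-0.1, 0.5, -2.1]
opening: 0.33
finger_force: 24.9
```

```bash
python3 -c "
from h import *
print(delta((.5084,.1474,.24),80))"
```

```text
(array([19.04, 46.63,  0.39]), array([-0.1,  0.4, -0. ]))
```

Call:
{"method": "carry_out", "body": {
  "rows": [
    [[0.4,1,0],[0,0,0],1],
    [[1.2,3,0],[0,0,0],1],
    [[2.5,6,0],[0,0,0],1],
    [[4.1,10,0],[0,0,0],1],
    [[5.7,14,0],[0,0,0],1],
    [[7.4,18,0],[0,0,0],1],
    [[9,22,0],[0,0,0],1],
    [[10.6,26,0],[0,0,0],1],
    [[12.3,30,0],[0,0,0],1],
    [[13.9,34,0],[0,0,0],1],
    [[15.5,38,0],[0,0,0],1],
    [[16.9,41.3,0],[0,0,0],1]
  ]
}}

```text
clock: 32.0
tool_pos: [0.5154, 0.0949, 0.2406]
eef_rot: [0.086, 0.996, 0.0, -0.002]
contact_force: [-0.0, 0.1, -3.0]
opening: 0.334
finger_force: 24.9
```

Call:
{"method": "carry_out", "body": {
  "rows": [
    [[1.1,2.7,0],[0,0,0],1],
    [[1.8,4.4,0],[0,0,0],1],
    [[2.1,5.2,0],[0,0,0],1],
    [[2.1,5.2,0],[0,0,0],1],
    [[2.1,5.2,0],[0,0,0],1],
    [[2.1,5.2,0],[0,0,0],1]
  ]
}}

```text
clock: 32.6
tool_pos: [0.5065, 0.1451, 0.2414]
eef_rot: [0.088, 0.996, -0.001, -0.0]
contact_force: [0.5, -0.3, -1.7]
opening: 0.334
finger_force: 24.9
```

```bash
python3 -c "
from h import *
print(delta((.5084,.1474,.085),80))"
```

```text
(array([-0.15,  0.28, 15.64]), array([-0.1, -0. , -0.1]))
```

Call:
{"method": "carry_out", "body": {
  "rows": [
    [[-0.1,0.1,1.5],[0,0,0],1],
    [[-0.1,0.2,5],[0,0,0],1],
    [[-0.1,0.2,8.5],[0,0,0],1],
    [[-0.1,0.2,11.5],[0,0,0],1],
    [[-0.1,0.2,13.5],[0,0,0],1],
    [[-0.1,0.2,14.5],[0,0,0],1],
    [[-0.1,0.2,14.9],[0,0,0],1],
    [[-0.1,0.2,15.1],[0,0,0],1],
    [[-0.1,0.2,15.2],[0,0,0],1],
    [[-0.1,0.2,15.2],[0,0,0],1],
    [[-0.1,0.2,15.2],[0,0,0],1]
  ]
}}

```text
clock: 33.7
tool_pos: [0.5081, 0.1489, 0.0904]
eef_rot: [0.087, 0.996, 0.0, 0.001]
contact_force: [0.3, -0.4, -2.2]
opening: 0.332
finger_force: 24.9
```

```bash
python3 -c "
from h import *
print(delta((.5084,.1474,.085),80))"
```

```text
(array([-0.06, -0.14,  0.54]), array([ 0. ,  0.1, -0. ]))
```

Call:
{"method": "carry_out", "body": {
  "rows": [
    [[0,-0.1,0.1],[0,0,0],1],
    [[0,-0.1,0.2],[0,0,0],1],
    [[0,-0.1,0.3],[0,0,0],1],
    [[0,-0.1,0.4],[0,0,0],1],
    [[0,-0.1,0.5],[0,0,0],1],
    [[0,-0.1,0.5],[0,0,0],1],
    [[0,-0.1,0.5],[0,0,0],1]
  ]
}}

```text
clock: 34.4
tool_pos: [0.5077, 0.1479, 0.0849]
eef_rot: [0.087, 0.996, 0.0, 0.0]
contact_force: [0.4, -1.0, 1.3]
opening: 0.331
finger_force: 24.9
```

Call:
{"method": "carry_out", "body": {
  "rows": [
    [[0,0,0.05],[0,0,0],1],
    [[0,0,0.05],[0,0,0],0.9],
    [[0,0,0.05],[0,0,0],0.4],
    [[0,0,0],[0,0,0],0.4],
    [[0,0,0],[0,0,0],0.4],
    [[0,0,0],[0,0,0],0.4],
    [[0,0,0],[0,0,0],0.4],
    [[0,0,-1],[0,0,0],0.4],
    [[0,0,-3],[0,0,0],0.4],
    [[0,0,-7],[0,0,0],0.4],
    [[0,0,-11],[0,0,0],0.4],
    [[0,0,-14],[0,0,0],0.4]
  ]
}}

```text
clock: 35.6
tool_pos: [0.5078, 0.148, 0.2277]
eef_rot: [0.087, 0.996, 0.001, 0.001]
contact_force: [0.6, -0.1, -0.4]
opening: 0.595
finger_force: 0.0
```

Call:
{"method": "carry_out", "body": {
  "rows": [
    [[0,-3,0],[0,0,0],0.4],
    [[0,-6,0],[0,0,0],0.4],
    [[0,-8,0],[0,0,0],0.4],
    [[0,-8,0],[0,0,0],0.4],
    [[0,-8,0],[0,0,0],0.4]
  ]
}}

```text
clock: 36.1
tool_pos: [0.4938, 0.0695, 0.2253]
eef_rot: [0.087, 0.996, 0.001, 0.0]
contact_force: [-0.6, 1.2, 0.2]
opening: 0.601
finger_force: 0.0
```

```bash
python3 -c "
from h import *
cv2.imwrite('pics/side6.png',r.snapshot('side')['image'][100:400,160:560,::-1].repeat(2,0).repeat(2,1))
cv2.imwrite('pics/top6.png',r.snapshot('top')['image'][:,:,::-1])"
```

```text
(no output)
```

View pics/side6.png

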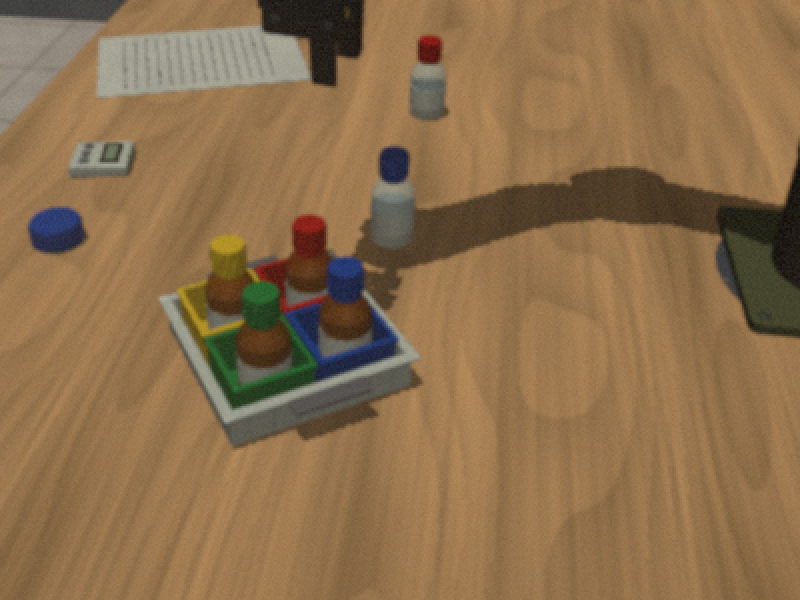

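View pics/top6.png

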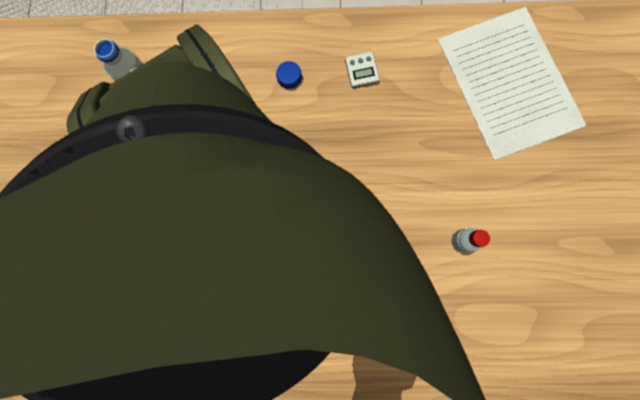

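The side view shows all four amber bottles upright in their own-colour holders: red (310,260), yellow (230,290), green (263,335) and blue (345,310). Both clear bottles are where they started. The top view is mostly blocked by the arm. The gripper is clear of everything, so I'm handing in.

```bash
python3 -c "
from plant import r
print(r.finish_job())"
```

```text
the job is handed in; nothing more can be done
None
```

The job is handed in: all four amber bottles stand upright in the holders matching their caps, and the two clear bottles were left untouched. It took about 36 s of robot time.

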